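# Make up the wall set and the desk set of home Wi-Fi equipment

## Task

Pack the two Wi-Fi sets: in the thick tray with two pegs, lay the small power adapter flat in the deep well, seat the wall plate flat over it with its two holes on the pegs, and stand the low round satellite in the round recess. In the thin tray, stand the tall round satellite in the round recess and lay the long power brick flat in the oblong one. Set each thing down without dropping it, and leave the mug and the remote control where they are.

Things in the scene. Friction and masses are not known exactly. Their poses are not given: they have to be found in the camera images.
- wall_tray: Thick grey pulp tray in a brown carton, fixed, 186 x 166 mm (x, y), deck 40 high; origin under its centre. Well 66 x 88, centre x -45, y 0, floor z 4. White pegs on the deck at x -45, y 58 and -58: 7 mm thick, 16 high, top 6 tapering to 3 mm. Round recess of 82 mm diameter, centre x 40, y 0, floor z 30. Seated, the plate's origin is at x -45, y 0, z 40, its y along the tray's.
- desk_tray: Thin grey pulp tray in a brown carton, no pegs, fixed to the table, 136 x 214 mm (x, y), deck 16 high; origin under its centre. Two recesses 10 mm deep, floors at z 6: a round one of 82 mm diameter, centre x 0, y -51, and an oblong one 94 (x) x 62 (y) mm, centre x 0, y 60, long side along x.
- adapter: Small white plug-in power adapter with folded pins, lying on its side: block 48 (x) x 36 (y) x 28 (z) mm, 70 g. Origin: centre of the underside, z up. Grip it across y (36 mm).
- wall_plate: White wall-mount plate, 80 g: flat plate 76 (x) x 140 (y) x 6 mm with two through holes of 11 mm diameter at x 0, y 58 and -58, and in the middle of its upper face a raised block 40 (x) x 34 (y) mm, 22 high (top at z 28), to grip it by across y. Origin: centre of the underside, z up. Either way round is the same.
- puck: Low round white satellite with a grey ring on top: disc 64 mm in diameter, 40 mm high, edges rounded 4 to 5 mm, 180 g. Origin: centre of the underside, z up. Hold it by its upper half so that the fingers stay above the tray's deck.
- tower: Tall round white satellite, a plain upright cylinder 60 mm in diameter, 80 mm high, with dark vent slots in its top, 300 g. Origin: centre of the underside, z up.
- brick: Long white power brick with folded pins, lying on its side: block 76 (x) x 44 (y) x 32 (z) mm, 160 g. Origin: centre of the underside, z up. Grip it across y (44 mm), by its upper half.
- mug: Blue ceramic mug, bystander, loose: 82 mm in diameter, 92 mm high, handle at +y. Origin: centre of the underside.
- remote: Black remote control, bystander, loose: 42 (x) x 165 (y) x 17 mm. Origin: centre of the underside.
Things that resemble listed ones, but are neither listed nor needed, are in the scene too. What is shaped like the wall_plate but black, green or pink is not meant.

How it is judged:
On the way, in this order (a step that is already met when the one before it is completed fails the run):
1. the small adapter lies in the well of the wall tray (x of adapter in the frame of wall_tray between -0.067 and -0.023 m and y of adapter in the frame of wall_tray between -0.034 and 0.034 m and z of adapter in the frame of wall_tray between -0.001 and 0.009 m), for 0.2 s.
2. the wall plate is seated on both pegs over it (all of step 1 and x of wall_plate in the frame of wall_tray between -0.051 and -0.039 m and y of wall_plate in the frame of wall_tray between -0.006 and 0.006 m and z of wall_plate in the frame of wall_tray between 0.035 and 0.043 m and angle between the y axis of wall_plate and the y axis of wall_tray, either way round below 0.1 rad and angle between wall_plate's own z axis and vertical below 0.1 rad), for 0.2 s.
At the end, for the whole second after the job is handed in: Adapter flat on the well floor; plate flat on the deck (3 mm), centred on the pegs within 6 mm, square within 0.1 rad; both round satellites upright and brick flat on the floors of their own recesses (centres within 13 mm); all released and at rest (all of step 2 and angle between each of adapter, puck, tower, brick's own z axis and vertical below 0.1 rad and linear speed of each of adapter, wall_plate, puck, tower, brick below 0.02 m/s and x of puck in the frame of wall_tray between 0.027 and 0.053 m and y of puck in the frame of wall_tray between -0.013 and 0.013 m and z of puck in the frame of wall_tray between 0.025 and 0.035 m and x of tower in the frame of desk_tray between -0.013 and 0.013 m and y of tower in the frame of desk_tray between -0.064 and -0.038 m and z of tower in the frame of desk_tray between 0.001 and 0.011 m and x of brick in the frame of desk_tray between -0.013 and 0.013 m and y of brick in the frame of desk_tray between 0.047 and 0.073 m and z of brick in the frame of desk_tray between 0.001 and 0.011 m); the robot touches nothing.
It fails at once if the mug is pushed more than 20 mm from its place (distance of mug from where it was at the start of the episode above 0.02 m).
It fails at once if the remote is pushed more than 20 mm from its place (distance of remote from where it was at the start of the episode above 0.02 m).
It fails at once if a thing of the sets is dropped (faster than 0.8 m/s within 60 mm of the table) ((linear speed of adapter above 0.8 m/s and height (world z) of adapter below 0.06 m) or (linear speed of wall_plate above 0.8 m/s and height (world z) of wall_plate below 0.06 m) or (linear speed of puck above 0.8 m/s and height (world z) of puck below 0.06 m) or (linear speed of tower above 0.8 m/s and height (world z) of tower below 0.06 m) or (linear speed of brick above 0.8 m/s and height (world z) of brick below 0.06 m)).
It also fails if it takes over 120 s, if anything falls off the work surface, if the arm or the gripper's body presses on something with over 40 N, if the wrist force passes 120 N, or if a joint passes its speed limit or range.

## Robot

A 6-joint arm with a two-finger parallel gripper is mounted at the origin on the work surface. World frame = base frame: x ahead of the robot, y to its left, z up, the work surface at z = 0. Lengths are in m, angles in rad, forces in N, time in s.
With the tool pointing down it reaches from about 0.2 to 0.875 m from the base axis. Payload 3.4 kg.
Tool frame: the origin (TCP) lies between the finger pads; the fingertips stand 25 mm ahead of it and the grasp point (between the pads) lies 6 mm ahead of it (r.nose_length is the z of the fingertips in the tool frame, in m); z points along the fingers, y is the line along which they close (so a half turn about z gives the same grasp; the last joint's range is limited). The gripper opens to 94 mm and grips with 3 to 60 N. Pads are 16 mm wide; open, the fingers measure 119 mm over their backs; the gripper's body (75 mm by 177 mm) begins 78 mm behind the grasp point.
Start: joints at [-1.422, 0.276, 1.505, -0, 1.361, -0.121], TCP at [0.153, -0.554, 0.23] pointing down, gripper open.
Joint ranges: [-2.89, 2.89], [-0.75, 2.08], [0.22, 2.7], [-1.18, 4.32], [0.11, 2.71], [-2.7, 2.7]. Speed limits (rad/s): [2.57, 2.57, 3.14, 3.14, 3.14, 3.14].

## Interface

Orientations are given as a unit quaternion [w, x, y, z].
In Python, from plant import r, gripper_to, inverse_kinematics, vision, models, telemetry gives the robot as it stands. Calls block until the motion is done:
- r.move_to(position, orientation): joint-space move of the TCP to a pose.
- r.move_l(position, rot=None, vel=0.15, guard=None): straight line of the TCP; rot=None keeps the orientation; vel is the mean speed in m/s. With guard (N) it stops when the force on the tool has changed by that much, and returns True; else False.
- r.movej(angles): joint-space move.
- gripper_to(opening, f_grip=None): finger opening in m; f_grip is the grip in N (None keeps the last); returns when the fingers have stopped.
- r.hold(seconds).
- inverse_kinematics(position, orientation): joint angles nearest the present ones, or None.
- vision.snapshot(name): name is "scene" or "top"; returns the picture (400x640x3 uint8, red, green, blue); there is no depth.
- vision.get_calibration(name): a dict with "fx", "fy", "cx", "cy" (pixels), "position" and "orientation" of the camera in the world. Camera axes: x right, y down, z forward; pixel columns grow to the right and rows downward; lengths in m; the calibration is good to about 2 mm. A picture is of the moment at which its call begins. get_calibration takes no time and is no camera call.
A pose or a line that the arm cannot do raises r.PlanningError and nothing moves.
- r.sign_off(): hands the job in; it is judged then, once.
Trained networks look in the newest picture that a camera, given by its name, has taken for a name from the list of things; names that differ only in an ending like _2 or _b are one class to them, and where a whole thing is asked for, a point or a joint stands for the part that bears it (a point fixed in the world has none). Each returns a list of dicts, best first, with "score" (0 to 1); they miss things now and then, are a little off and sometimes report something else, mostly with a low value. They report only what shows in the picture. A call takes as long as a camera call. They do not tell look-alikes from the thing itself.
- models.boxes_of(thing, camera): "at" ([x, y, z] in m, in world coordinates, good to about 4 mm: the middle of the surface that is visible of it).
- models.regions_of(thing, camera): "pixels" (400x640 bool, what is visible of it).
- models.mark_of(thing, camera): "at" ([x, y, z] in m, in world coordinates, good to about 4 mm: a listed point, or the origin of a listed thing).
Readings, each from a call of its own:
- telemetry.current_t(): time.
- telemetry.current_joints(): joint angles.
- telemetry.current_dq(): joint speeds.
- telemetry.current_joint_efforts(): joint torques, N m.
- telemetry.current_ee_pos(): TCP position.
- telemetry.current_tool_rot(): TCP orientation.
- telemetry.current_wrist_force(): force on the tool from outside, world axes, zero at the start.
- telemetry.current_torque(): the same for the moment, N m.
- telemetry.current_opening(): finger opening in m.
- telemetry.current_finger_force(): force on a finger pad.
Only numpy, scipy, OpenCV 4.12 (cv2) and the standard library are available. Lean on these libraries where they do the work, as an engineer would, in place of code of your own. Each camera call takes 0.05 s, during which the arm holds its last target. There are 200 camera calls.

## Working session

There is one attempt and no reset: what is moved stays moved. The work goes in short steps, each a Python script; the robot and the scene stay as the last script left them, time stands still between calls to the robot, and variables do not carry over. Pictures are saved under pics/ and viewed, at most 14 in all, crops included, and the job is handed in when it is done.

```bash
ls; mkdir -p pics
python3 - <<'E'
from plant import *
import cv2
for n in("scene","top"):
    c=vision.get_calibration(n);print(n,{k:(v if isinstance(v,(int,float)) else list(map(lambda a:round(float(a),4),v))) for k,v in c.items()})
    cv2.imwrite(f"pics/{n}0.png",vision.snapshot(n)[:,:,::-1])
for t in "wall_tray desk_tray adapter wall_plate puck tower brick mug remote".split():
  for n in("scene","top"):
    print(t,n,[(d["at"] if isinstance(d["at"],list) else d["at"].round(3).tolist(),round(d["score"],2)) for d in models.mark_of(t,n)])
print(telemetry.current_t())
E
```

```text
pics
scene {'fx': 397.7107275290087, 'fy': 397.7107275290087, 'cx': 325.917497959009, 'cy': 189.65634531760506, 'position': [0.8861, -0.5434, 0.9556], 'orientation': [-0.2767, 0.9141, 0.2843, -0.084]}
top {'fx': 435.8928373858311, 'fy': 435.8928373858311, 'cx': 315.08265214391037, 'cy': 197.6377905542276, 'position': [0.4831, -0.035, 1.075], 'orientation': [-0.0182, 0.708, -0.7058, 0.018]}
wall_tray scene [([0.4401, -0.074, -0.0036], 0.19)]
wall_tray top [([0.4991, -0.3535, -0.0023], 0.68)]
desk_tray scene [([0.5171, 0.3263, -0.0033], 0.94)]
desk_tray top [([0.5182, 0.3297, -0.0017], 0.58)]
adapter scene [([0.5546, -0.008, -0.0028], 0.48)]
adapter top [([0.5536, -0.011, -0.0009], 0.67)]
wall_plate scene [([0.2983, 0.1869, 0.0021], 0.98), ([0.2757, -0.2498, 0.0017], 0.96), ([0.4399, -0.0742, -0.0013], 0.77), ([0.7295, -0.4076, -0.0021], 0.61)]
wall_plate top [([0.2711, -0.2544, 0.0042], 0.87), ([0.2987, 0.1907, 0.0017], 0.81), ([0.4404, -0.0732, -0.002], 0.72), ([0.7299, -0.4092, 0.0015], 0.72)]
puck scene [([0.6739, -0.0758, 0.002], 0.85)]
puck top [([0.6731, -0.0794, 0.0004], 0.9)]
tower scene [([0.6846, 0.0758, 0.0006], 0.63)]
tower top []
brick scene [([0.4314, 0.0796, -0.0018], 0.82)]
brick top [([0.4384, 0.0778, 0.0016], 0.87)]
mug scene [([0.6855, 0.0802, -0.0001], 0.21)]
mug top [([0.7466, -0.239, -0.0034], 0.86), ([0.435, 0.0742, -0.0004], 0.5)]
remote scene [([0.7957, -0.0222, 0.003], 0.72)]
remote top [([0.789, -0.0231, -0.0018], 0.8)]
1.0
```

View pics/scene0.png

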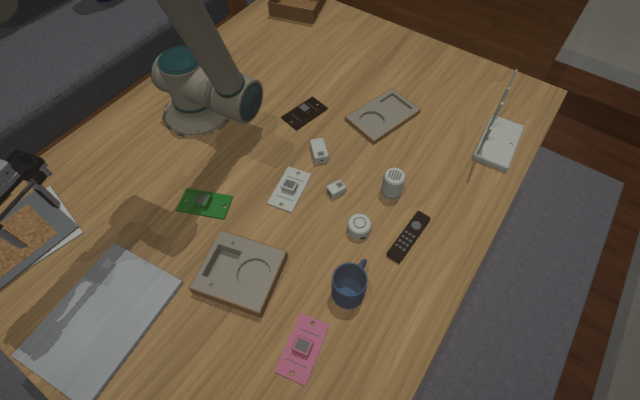

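View pics/top0.png

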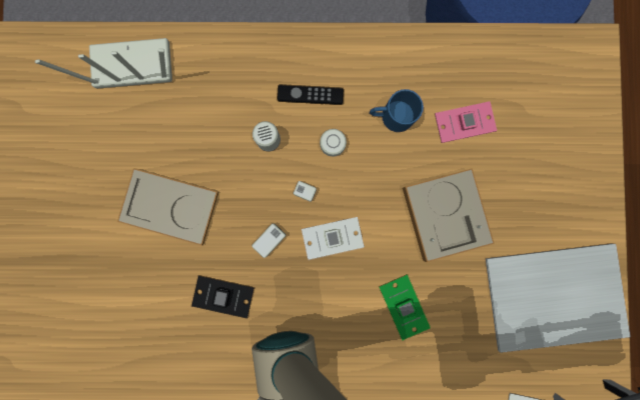

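The two pictures show these things. The pixel positions are from the top view.
- The thick tray is at (448,215), with its round recess towards world +x.
- The thin tray is at (168,207), with its oblong recess on the left (+y).
- The white plate is at (333,238), the adapter at (305,191), the brick at (269,240), the puck at (333,142) and the tower at (266,135).
- The mug is at (402,110), the remote at (310,95), and the black, green and pink look-alike plates are off to the sides.

Next I'll fit silhouettes in both views, with height left free.

```bash
cat > fit.py <<'E'
import numpy as np, cv2
from scipy.optimize import minimize
from scipy.spatial.transform import Rotation as R
from plant import *
CAL={n:vision.get_calibration(n) for n in("scene","top")}
def proj(P,n):
    c=CAL[n];w,x,y,z=c["orientation"]
    q=R.from_quat([x,y,z,w]).inv().apply(np.asarray(P)-c["position"])
    return np.c_[c["fx"]*q[:,0]/q[:,2]+c["cx"],c["fy"]*q[:,1]/q[:,2]+c["cy"]]
def box(a,b,z0,z1): return np.array([[i*a/2,j*b/2,k] for i in(-1,1) for j in(-1,1) for k in(z0,z1)])
def cyl(d,z0,z1):
    t=np.linspace(0,2*np.pi,40,endpoint=False)
    return np.vstack([np.c_[d/2*np.cos(t),d/2*np.sin(t),0*t+z] for z in(z0,z1)])
M=dict(wall_tray=[box(.186,.166,0,.04)],desk_tray=[box(.136,.214,0,.016)],adapter=[box(.048,.036,0,.028)],
 wall_plate=[box(.076,.140,0,.006),box(.04,.034,0,.028)],puck=[np.vstack([cyl(.064,.005,.035),cyl(.056,0,.04)])],tower=[cyl(.06,0,.08)],brick=[box(.076,.044,0,.032)])
def place(P,p):
    c,s=np.cos(p[2]),np.sin(p[2]);return P@np.array([[c,s,0],[-s,c,0],[0,0,1]])+[p[0],p[1],p[3]]
U=4
def render(t,p,n):
    m=np.zeros((400*U,640*U),np.uint8)
    for P in M[t]:
        h=cv2.convexHull(((proj(place(P,p),n)+.5)*U-.5).astype(np.float32))
        cv2.fillConvexPoly(m,np.round(h*16).astype(np.int32),1,shift=4)
    return m
def big(m): return cv2.resize(m.astype(np.uint8),None,fx=U,fy=U,interpolation=cv2.INTER_NEAREST)
def fit(t,masks,p0):
    B={n:big(m) for n,m in masks.items()}
    sc=np.array([.01,.01,.1,.01])
    def f(v):
        p=np.array(p0)+v*sc;l=0
        for n,b in B.items():
            r=render(t,p,n);l+=1-(r&b).sum()/(r|b).sum()
        return l/len(B)
    best=min((minimize(f,[0,0,dy,0],method="Nelder-Mead",options=dict(initial_simplex=np.array([0,0,dy,0])+np.vstack([np.zeros(4),np.eye(4)*.7]),maxiter=160)) for dy in ((0,) if t in("puck","tower") else (-1.5,0,1.5))),key=lambda o:o.fun)
    return np.array(p0)+best.x*sc,1-best.fun
E
cat > m1.py <<'E'
from fit import *
im={n:vision.snapshot(n)[:,:,::-1].copy() for n in CAL}
G=dict(wall_tray=(.499,-.3535,.27),desk_tray=(.518,.328,-.23),adapter=(.554,-.01,.3),wall_plate=(.44,-.074,.1),puck=(.6735,-.077,0),tower=(.685,.077,0),brick=(.435,.079,-.9))
vis={n:cv2.resize(v,None,fx=4,fy=4,interpolation=cv2.INTER_CUBIC) for n,v in im.items()}
res={}
for t,g in G.items():
    ms={}
    for n in CAL:
        u=proj([[g[0],g[1],.015]],n)[0]
        for d in models.regions_of(t,n):
            m=d["pixels"]; ys,xs=np.nonzero(m)
            if len(xs) and np.hypot(xs.mean()-u[0],ys.mean()-u[1])<15: ms[n]=m;break
    # white things and fits
    if not ms: print(t,"no mask");continue
    p,q=fit(t,ms,(*g,0.)); res[t]=p.tolist()
    print(t,list(ms),p.round(4),round(q,3))
    for n in CAL:
        c,_=cv2.findContours(render(t,p,n),cv2.RETR_EXTERNAL,cv2.CHAIN_APPROX_NONE)
        cv2.drawContours(vis[n],c,-1,(0,0,255),1)
import json;json.dump(res,open("res.json","w"))
cv2.imwrite("pics/ovt.png",cv2.resize(vis["top"][100*4:270*4,110*4:500*4],(800,349),interpolation=cv2.INTER_AREA))
cv2.imwrite("pics/ovs.png",cv2.resize(vis["scene"][80*4:320*4,180*4:430*4],(625,600),interpolation=cv2.INTER_AREA))
E
time python3 m1.py
```

```text
wall_tray ['scene', 'top'] [ 0.4977 -0.3525  0.2698  0.0016] 0.977
desk_tray ['scene', 'top'] [ 0.5161  0.3234 -0.2672  0.0032] 0.973
adapter ['scene'] [ 0.5538 -0.004   0.2161 -0.002 ] 0.779
wall_plate ['scene', 'top'] [ 0.4404 -0.077   0.2319  0.001 ] 0.951
puck ['scene', 'top'] [ 0.6733 -0.0766  0.027   0.0019] 0.914
tower ['scene', 'top'] [6.851e-01 8.120e-02 4.900e-03 3.000e-04] 0.917
brick ['scene', 'top'] [ 0.4353  0.0754 -0.7856  0.0031] 0.851
real	0m36.964s
user	0m21.643s
sys	0m8.337s
```

View pics/ovt.png

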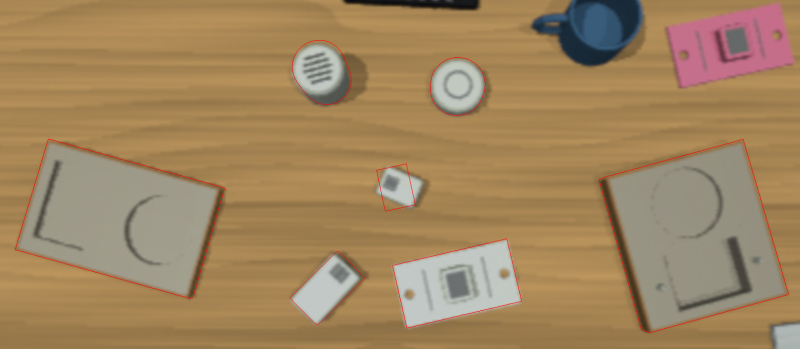

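View pics/ovs.png

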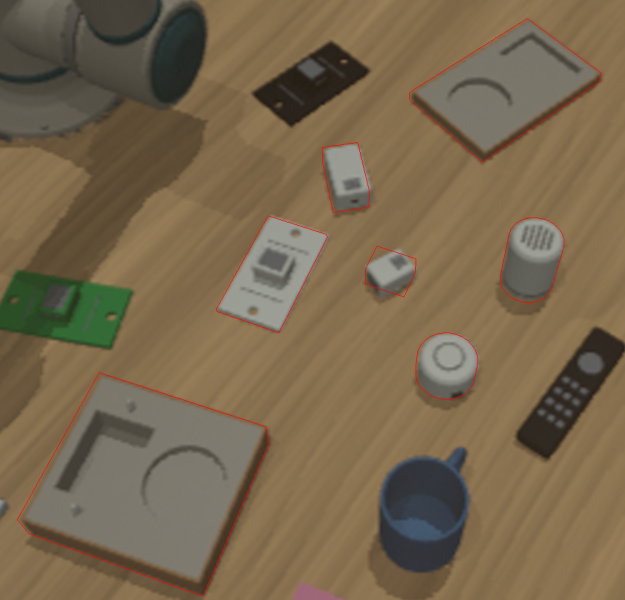

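The outlines fit well, except for the adapter, whose mask is bad. I'll refit it with a brightness mask and check the predicted pegs, recess circle and plate holes up close.

```bash
cat > m2.py <<'E'
from fit import *
import json
res=json.load(open("res.json"))
im={n:vision.snapshot(n)[:,:,::-1].copy() for n in CAL}
def white(n,g,rad):
    u=proj([[g[0],g[1],.014]],n)[0]
    hsv=cv2.cvtColor(im[n],cv2.COLOR_BGR2HSV); m=((hsv[...,1]<70)).astype(np.uint8)
    d=np.zeros_like(m);cv2.circle(d,tuple(int(round(a)) for a in u),rad,1,-1);return m&d
for t,g,rad in(("adapter",(.554,-.009,1.15),18),("brick",(.4353,.0754,-.786),24),("puck",(.6733,-.0766,0),22)):
    p,q=fit(t,{n:white(n,g,rad) for n in CAL},(*g,0.));print(t,p.round(4),round(q,3))
    if q>.85 :res[t]=p.tolist()
json.dump(res,open("res.json","w"))
K=8
def crop(n,t,zs,half,extra):
    p=np.array(res[t]);p[3]=0
    u=proj([[p[0],p[1],zs]],n)[0]; x0,y0=(u-half).round().astype(int)
    c=cv2.resize(im[n][y0:y0+2*half,x0:x0+2*half],(400,300) if 0 else (2*half*K,2*half*K),interpolation=cv2.INTER_CUBIC)
    for P in extra:
        uv=((proj(place(P,p),n)-[x0,y0]+.5)*K-.5)
        cv2.polylines(c,[np.round(uv*16).astype(np.int32)],True,(0,0,255),1,shift=4)
    return cv2.resize(c,(290,290),interpolation=cv2.INTER_AREA)
def circ(x,y,z,d): return cyl(d,z,z)[:40]+[x,y,0]
peg=[circ(-.045,s*.058,.04,.007) for s in(1,-1)]+[circ(-.045,s*.058,.056,.003) for s in(1,-1)]
tr=peg+[circ(.04,0,.04,.082),box(.066,.088,.04,.04)[[0,2,6,4]]+[-.045,0,0]]
pl=[circ(0,s*.058,.006,.011) for s in(1,-1)]+[box(.04,.034,.028,.028)[[0,2,6,4]]]
dk=[circ(0,-.051,.016,.082),box(.094,.062,.016,.016)[[0,2,6,4]]+[0,.06,0]]
rows=[]
for n in("top","scene"):
    rows.append(np.hstack([crop(n,"wall_tray",.04,50,tr),crop(n,"wall_plate",0,36,pl)]))
o=np.vstack(rows)
cv2.imwrite("pics/zoom.png",o)
E
python3 m2.py
```

```text
adapter [ 5.5420e-01 -8.2000e-03  1.1645e+00  2.0000e-04] 0.887
brick [ 0.4358  0.0774 -0.7259  0.0038] 0.904
puck [ 0.6735 -0.0758  0.0302  0.0018] 0.93
```

View pics/zoom.png

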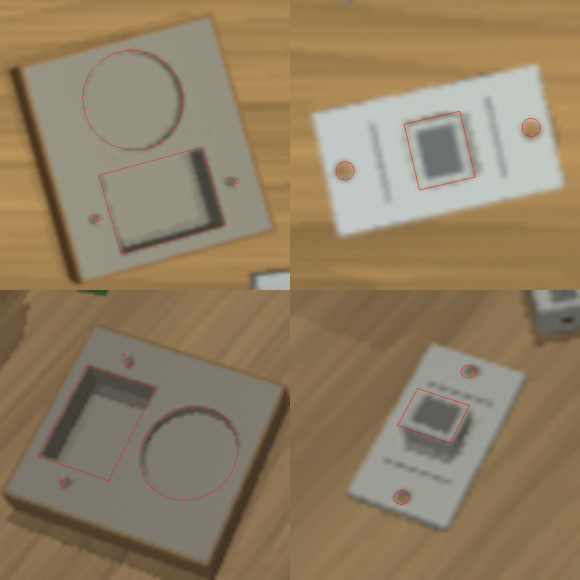

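The overlays match the recesses, well, pegs and holes to about 1 mm, and the fitted base heights are within 4 mm of 0, so I'll move now. First the adapter.

```bash
cat > rob.py <<'E'
import json, numpy as np
from scipy.spatial.transform import Rotation as R
from plant import *
T=telemetry; res=json.load(open("res.json"))
NOSE=.025; HI=.24
def quat(yaw):
    x,y,z,w=(R.from_euler("z",yaw)*R.from_euler("x",np.pi)).as_quat();return [w,x,y,z]
def hover(x,y,yaw,z=HI):
    q0=np.array(T.current_joints());c=[]
    for a in(yaw,yaw+np.pi):
        j=inverse_kinematics([x,y,z],quat(a))
        if j is not None and inverse_kinematics([x,y,.05],quat(a)) is not None: c.append((abs(np.array(j)-q0).max(),a))
    a=min(c)[1]; r.move_to([x,y,z],quat(a))
def here(z,**k):
    p=T.current_ee_pos();return r.move_l([p[0],p[1],z],**k)
def at(t,dx,dy):
    p=res[t];c,s=np.cos(p[2]),np.sin(p[2]);return p[0]+c*dx-s*dy,p[1]+s*dx+c*dy
def say(m): print(m,"t",round(T.current_t(),1),"tcp",np.round(T.current_ee_pos(),4),"open",round(T.current_opening(),4),"F",np.round(T.current_wrist_force(),1),"pad",np.round(T.current_finger_force(),1))
def pick(t,tip,opening,f,yaw=None):
    x,y,ps,_=res[t]; gripper_to(opening)
    hover(x,y,ps if yaw is None else yaw); z=tip+NOSE
    here(z+.04,vel=.25); hit=here(z,vel=.08,guard=15); say(f"down hit={hit}")
    gripper_to(0,f); say("grip"); here(z+.03,vel=.08); here(HI,vel=.25); say("lifted")
def goto(tray,dx,dy,zf,tip):
    """zf: height of the place; tip: fingertip height above the thing's underside"""
    hover(*at(tray,dx,dy),res[tray][2]); z=zf+tip+NOSE
    here(z+.035,vel=.2); return z
def lower(z): 
    hit=here(z+.004,vel=.05,guard=6); say(f"near hit={hit}")
    if not hit: hit=here(z-.003,vel=.02,guard=5); say(f"contact={hit} above nominal {T.current_ee_pos()[2]-z:.4f}")
def release(op): gripper_to(op); say("released"); p=T.current_ee_pos()[2]; here(p+.05,vel=.1); here(HI,vel=.3)
E
python3 - <<'E'
from rob import *
pick("adapter",.004,.06,15)
z=goto("wall_tray",-.045,0,.004,.004); lower(z); release(.05)
E
```

```text
down hit=False t 6.5 tcp [ 0.5555 -0.0096  0.0293] open 0.0599 F [ 0.3 -0.1 -0.1] pad 0.0
grip t 7.0 tcp [ 0.5553 -0.0095  0.0293] open 0.0359 F [-0.9 -0.2  2.1] pad 15.0
lifted t 8.4 tcp [ 0.5542 -0.0094  0.2384] open 0.0359 F [-0.6 -0.6 -0.7] pad 15.0
near hit=False t 11.6 tcp [ 0.4558 -0.3639  0.0369] open 0.0359 F [-0.4  0.1 -0.3] pad 15.0
contact=True above nominal 0.0000 t 11.8 tcp [ 0.4563 -0.3643  0.033 ] open 0.0356 F [ 0.2 -0.3  3.6] pad 15.0
released t 12.3 tcp [ 0.4555 -0.3636  0.0322] open 0.0495 F [-0.2  0.2 -0.3] pad 0.0
```

Run:
```python
from rob import *
pick("wall_plate",.009,.05,25)
z=goto("wall_tray",-.045,0,.040,.009); r.hold(.3); say("over pegs")
import cv2
for n in("scene","top"):
    im=vision.snapshot(n)[:,:,::-1]; globals()[n]=im
a=cv2.resize(scene[215:325,180:300],(436,400),interpolation=cv2.INTER_CUBIC);b=cv2.resize(top[160:270,395:500],(382,400),interpolation=cv2.INTER_CUBIC)
cv2.imwrite("pics/overpegs.png",np.hstack([a,b])[:, :800])
```

```text
down hit=False t 16.4 tcp [ 0.4424 -0.0789  0.0345] open 0.05 F [-0.1 -0.1  0.4] pad 0.0
grip t 16.8 tcp [ 0.4423 -0.0787  0.0345] open 0.0337 F [-0.4  1.   4.4] pad 25.0
lifted t 18.2 tcp [ 0.4411 -0.0784  0.2385] open 0.0339 F [-0.1  0.2 -1.2] pad 25.0
over pegs t 20.4 tcp [ 0.4547 -0.3634  0.11  ] open 0.0335 F [ 0.   0.2 -1.2] pad 25.0
```

View pics/overpegs.png

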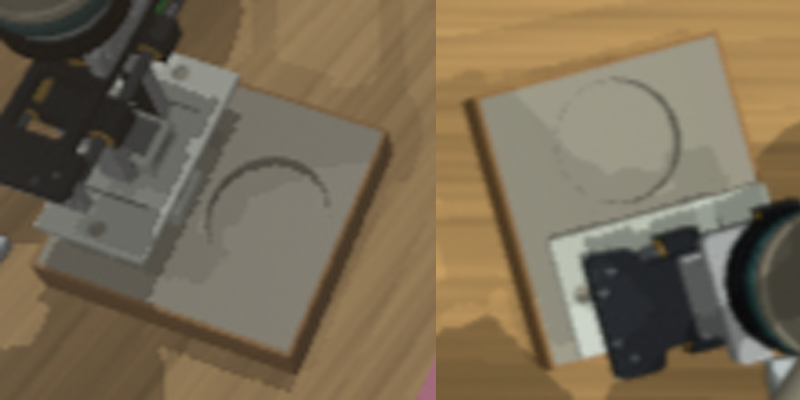

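The plate is held level. Its left hole shows at scene-crop (97,228) and top-crop (582,293), above the pegs as expected. I'll lower it under guard.

Run:
```python
from rob import *
z=.040+.009+NOSE
h=here(z+.012,vel=.03,guard=4); say(f"h={h}")
if not h: h=here(z+.004,vel=.02,guard=4); say(f"h={h}")
if not h: h=here(z-.002,vel=.015,guard=5); say(f"h={h} dz {T.current_ee_pos()[2]-z:.4f}")
```

```text
h=False t 21.4 tcp [ 0.4546 -0.3633  0.0861] open 0.0339 F [-0.1 -0.7 -0.5] pad 25.0
h=False t 22.0 tcp [ 0.4546 -0.3633  0.0779] open 0.0339 F [ 0.7 -0.1 -0.2] pad 25.0
h=True dz 0.0004 t 22.3 tcp [ 0.4547 -0.3634  0.0744] open 0.0337 F [0.3 0.2 3. ] pad 25.0
```

The plate went onto the pegs at nominal height. Next come its release and the puck.

Run:
```python
from rob import *
release(.05)
pick("puck",.015,.085,20,yaw=res["wall_tray"][2])
z=goto("wall_tray",.04,0,.030,.015); lower(z); release(.085)
```

```text
released t 22.8 tcp [ 0.4542 -0.3629  0.0735] open 0.0499 F [-0.3  0.6  0.3] pad 0.0
down hit=False t 27.5 tcp [ 0.6739 -0.078   0.0396] open 0.0851 F [-0.6  0.4  0.2] pad 0.0
grip t 28.0 tcp [ 0.6742 -0.0778  0.0405] open 0.0632 F [0.5 1.1 1.6] pad 20.0
lifted t 29.3 tcp [ 0.6732 -0.0777  0.2382] open 0.0632 F [ 0.4  0.  -1.4] pad 20.0
near hit=False t 32.0 tcp [ 0.5382 -0.3409  0.074 ] open 0.0631 F [ 0.3  0.  -1.2] pad 20.0
contact=True above nominal 0.0003 t 32.4 tcp [ 0.5386 -0.3413  0.0703] open 0.0632 F [-0.4 -0.2  4.7] pad 20.0
released t 32.9 tcp [ 0.5377 -0.3406  0.0688] open 0.0848 F [-0.  -0.9 -0.3] pad 0.0
```

```bash
python3 - <<'E'
from rob import *
pick("tower",.042,.085,30,yaw=res["desk_tray"][2])
z=goto("desk_tray",0,-.051,.006,.042); lower(z); release(.085)
pick("brick",.014,.07,25)
z=goto("desk_tray",0,.06,.006,.014); lower(z); release(.06)
r.move_to([.35,0,.35],quat(0))
E
cat > m3.py <<'E'
from fit import *
im={n:vision.snapshot(n)[:,:,::-1].copy() for n in CAL}
o=np.hstack([cv2.resize(im["top"][80:280,100:500],(800,400),interpolation=cv2.INTER_CUBIC)])
cv2.imwrite("pics/endt.png",o); cv2.imwrite("pics/ends.png",cv2.resize(im["scene"][70:330,160:440],(646,600),interpolation=cv2.INTER_CUBIC))
E
python3 m3.py
```

```text
down hit=False t 37.3 tcp [0.6862 0.0795 0.0666] open 0.0851 F [ 0.  -0.8  0. ] pad 0.0
grip t 37.8 tcp [0.6867 0.0803 0.0676] open 0.0591 F [0.4 3.4 1.7] pad 30.0
lifted t 39.1 tcp [0.6856 0.08   0.2383] open 0.059 F [-0.4  0.4 -3. ] pad 30.0
near hit=False t 41.7 tcp [0.5054 0.2735 0.0769] open 0.0591 F [ 0.1 -0.7 -1.9] pad 30.0
contact=True above nominal 0.0004 t 42.0 tcp [0.506  0.2739 0.0734] open 0.0592 F [0.3 0.3 4.9] pad 30.0
released t 42.6 tcp [0.5048 0.2734 0.0719] open 0.085 F [ 0.1 -0.2  0.7] pad 0.0
down hit=False t 46.5 tcp [0.4384 0.0786 0.0394] open 0.0701 F [ 0.5 -0.8 -0.1] pad 0.0
grip t 47.0 tcp [0.4377 0.0783 0.0393] open 0.0438 F [-1.6 -2.   3.4] pad 25.0
lifted t 48.4 tcp [0.4365 0.0784 0.2385] open 0.0439 F [ 0.4  0.3 -1.7] pad 25.0
near hit=False t 51.3 tcp [0.5331 0.38   0.0489] open 0.0437 F [ 0.4 -0.1 -1.3] pad 25.0
contact=True above nominal 0.0002 t 51.6 tcp [0.5336 0.3803 0.0452] open 0.0435 F [-0.1 -0.6  3.5] pad 25.0
released t 52.1 tcp [0.5326 0.3797 0.0436] open 0.0601 F [0.5 1.2 0.5] pad 0.0
```

View pics/endt.png

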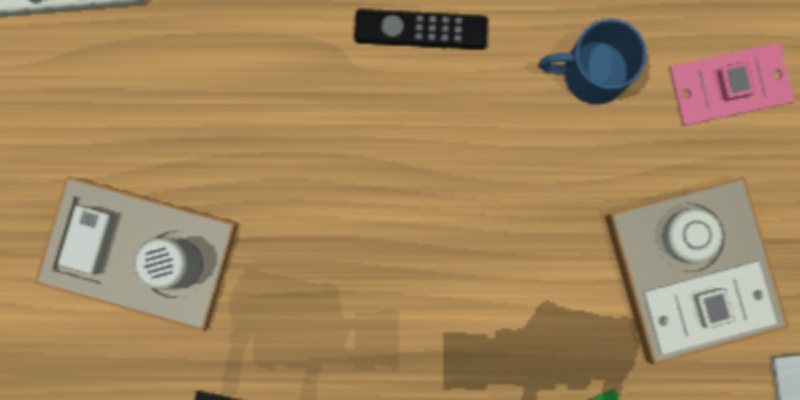

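View pics/ends.png

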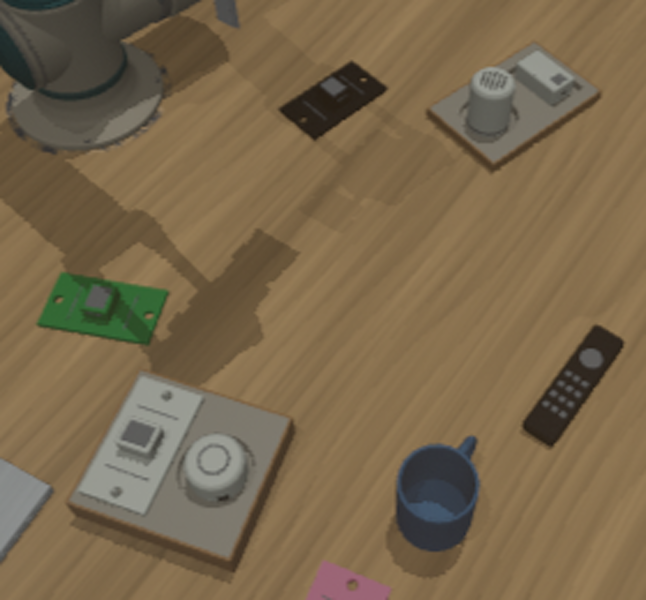

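All five things sit in their places. In the top crop the plate is on the pegs at (714,308), the puck at (694,236), the tower at (168,262) and the brick at (85,240). The mug and remote haven't moved, so I'm handing in.

```bash
python3 -c "
from plant import *
print(r.sign_off())"
```

```text
the job is handed in; nothing more can be done
None
```

Both Wi-Fi sets are packed and the job is handed in after about 55 s of the 120 s. Each thing touched down within 0.5 mm of its expected height, and the mug and remote look untouched in the last pictures; the hand-in gave no verdict.

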